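# Comb the washed straws into the drying tray's grooves

### The arm

A 6-joint arm with a two-finger parallel gripper is mounted at the origin on the work surface. World frame = base frame: x ahead of the robot, y to its left, z up, the work surface at z = 0. Lengths are in mm, angles in rad, forces in N, time in s.
With the tool pointing down it reaches from about 350 to 775 mm from the base axis. Payload 7.3 kg.
Tool frame: the origin (TCP) lies at the very end of the fingers, on their centre line; the grasp point (between the pads) lies 19 mm behind it (bot.grip_point_offset is the distance from the TCP to the grasp point, in mm); z points along the fingers, y is the line along which they close (so a half turn about z gives the same grasp; the last joint's range is limited). The gripper opens to 92 mm and grips with 3 to 60 N. Pads are 19 mm wide; open, the fingers measure 130 mm over their backs; the gripper's body (75 mm by 190 mm) begins 47 mm behind the grasp point.
Start: joints at [1.023, 0.342, 1.524, -0, 1.275, -0.146], TCP at [205.302, 483.214, 226.741] pointing down, gripper open.
Joint ranges: [-2.53, 2.53], [-0.77, 2.02], [0.04, 2.7], [-1, 4.14], [0.28, 2.66], [-3.11, 3.11]. Speed limits (rad/s): [2.57, 2.57, 3.14, 3.14, 3.14, 3.14].

### API

Orientations are given as [roll, pitch, yaw] about the fixed x, y, z axes, in that order (R = Rz(yaw) Ry(pitch) Rx(roll)).
In Python, from plant import bot gives the robot as it stands. The module is installed in compiled form; this text tells all that it offers.
- The arm moves only by the shell command python3 -m jog 'ROWS' [OPENING]. ROWS is JSON, a list of rows, each a list of 6 numbers: the shift along the tool's x, y, z in mm, then the turn, a rotation vector about the tool's x, y, z in rad. In form: [[dx, dy, dz, rx, ry, rz], ...]. A call has 1 to 12 rows; each row shifts and turns the commanded pose from where the row before left it, along the tool's axes as they then stand; what a row does not reach is not made up. A row lasts 1/10 s, in which the tool goes at most 50 mm and 8.59 degrees, less where a joint would pass 70% of its speed; a pose out of reach is approached as far as the arm can. A call with a gripper value outside its range is refused whole. OPENING is the opening in per cent of the stroke, from 0 (shut) to 100 (fully open), set as the call begins (- or left out, the last holds). The fingers move at their own pace and stop on an object; the grip force is fixed at half the most. Time passes only in rows, so rows that do not move let the fingers close. It gives the time, the measured TCP pose, the force, the opening and the grip force at its end, in the units of the state.
- bot.get_obs(): the state, without advancing time (a new reading comes with each control period).
- bot.capture(name): name is "scene" or "top" or "wrist"; returns the picture (384x512x3 uint8, red, green, blue); there is no depth.
- bot.camera_model(name): a dict with "fx", "fy", "cx", "cy" (pixels), "position" and "orientation" of the camera in the world; the wrist camera has in their place "T_tool_cam" (4x4, takes a point from camera to tool coordinates, whose origin is the TCP and whose axes are the flange's). Camera axes: x right, y down, z forward; pixel columns grow to the right and rows downward; lengths in mm; the calibration is good to about 2 mm. The wrist camera is an equidistant fisheye: a pixel r from the principal point sees the ray r / f radians off the axis. A picture is of the moment at which its call begins: read the wrist's pose just before it. camera_model takes no time and is no camera call.
- bot.close_job(): hands the job in; it is judged then, once.
Trained networks look in the newest picture that a camera, given by its name, has taken for a name from the list of things; names that differ only in an ending like _2 or _b are one class to them, and where a whole thing is asked for, a point or a joint stands for the part that bears it (a point fixed in the world has none). Each returns a list of dicts, best first, with "p" (0 to 1); they miss things now and then, are a little off and sometimes report something else, mostly with a low value. They report only what shows in the picture. A call takes as long as a camera call. They do not tell look-alikes from the thing itself.
- bot.outline_of(target, camera): "mask" (384x512 bool, what is visible of it) and "pixel" ([column, row] in pixels, amid what is visible of it).
The state is a dict: "time": time; "joint_positions": joint angles; "dq": joint speeds; "tau": joint torques, N m; "tool_pos": TCP position; "tcp_rot": TCP orientation; "contact_force": force on the tool from outside, world axes, zero at the start; "moment": the same for the moment, N m; "grip_width": finger opening in mm; "finger_force": force on a finger pad.
Only numpy, scipy, OpenCV 4.12 (cv2) and the standard library are available. Lean on these libraries where they do the work, as an engineer would, in place of code of your own. Each camera call takes 0.05 s, during which the arm holds its last target. There are 200 camera calls.

### The job

Take the tray rake from its mat, set its two feet on the ledges at the tray's bare landing end and, with the feet kept resting lightly on the ledges, comb it over the ribs towards the end stop until all four straws have settled parallel, each down in a groove. Then stand the rake upright in the middle of its mat again and let go. Do not press hard on the tray or the thin straws, touch the clean straws with the rake only, and leave everything else on the table alone.

Things in the scene. Friction and masses are not known exactly. Their poses are not given: they have to be found in the camera images.
- tray: Level drying tray, grey with a white corrugated bed, fixed on levelling feet (its height varies by 10 mm), 212 mm (its x) by 262 mm (y = -146 to +116 mm); origin 20.5 mm below the rib tops, under the middle of the grooves. Fourteen shallow grooves along its x, 164 mm long, pitch 11 mm, centred at y = -71.5 to +71.5 mm, between rigid ribs with round tops of 4 mm radius.
- tray_landing (a point): Tray point at its (x, y) = (0, -118) mm, 22 mm above the tray's origin (ledge-top height), over the flat ungrooved landing deck (y = -142 to -82 mm, level with the rib tops). The middle of the rake's sole comes here when it is set down behind all the straws; comb from here along the tray's +y.
- tray_ledge (a point): Middle of the top of the +x ledge, tray (x, y) = (92, -15) mm. Two rigid flat ledges, |x| = 82 to 102 mm, y = -142 to +112 mm, tops 22 mm above the tray's origin, carry the rake's feet; load them with 1 to 6 N, no more. Outside them stands a rim 6 mm higher, |x| = 102 to 106 mm.
- tray_stop (a point): Top of the end stop across the +y end of the bed, tray (x, y) = (0, 80) mm: 6 mm thick, face at y = 77 mm, top 32 mm above the tray's origin. Straws raked all the way pack one per groove before it, the foremost at y = 71.5, the fourth at 38.5 mm (rake's sole at y = 31.5 mm); pushed harder they jam and climb.
- rake_grip (a point): Centre of the flat upright wooden grip of the tray rake (bench rake, about 220 g): 80 mm along the rake's x, 22 mm thick along its y, 52 mm high. It lies 82 mm above the soles; the grip's top is 108 mm above them, the steel head bar (190 x 16 mm, along x) reaches up to 48 mm. Hold it over its flat faces, fingers closing along the rake's y.
- rake_sole (a point): Middle of the rake's underside. Two black feet (10 mm along x, 36 mm along y) at x = -89 and +89 mm and seven teeth (6 x 4 mm, x = -66 to +66 mm, at y = 0) all end in this plane. Feet on the ledges, the rake has 8 mm of play to the rims either way along x and its teeth pass 1.5 mm above the ribs, below the middle of the straws, and push them over the ribs ahead of it.
- mat: Fixed black rubber bar mat, 250 mm (x) by 90 mm (y), 4 mm thick, origin at its centre on the table; the rake stands upright in its middle at the start, its x within 0.15 rad of the mat's.
- straw1: Loose copper-coloured thin-walled straw 1, 10 mm thick, 140 mm long (along its x), 20 g, origin at its centre. At the start it lies askew (about 0.3 to 0.5 rad) on top of the ribs, centre 5 mm above the rib tops (25.5 mm above the tray's origin); it slides and rolls over the ribs when pushed by a newton or so and takes 10 N without harm; settled in a groove its centre is 1.9 mm lower.
- straw2: Loose copper-coloured thin-walled straw 2, 10 mm thick, 140 mm long (along its x), 20 g, origin at its centre. At the start it lies askew (about 0.3 to 0.5 rad) on top of the ribs, centre 5 mm above the rib tops (25.5 mm above the tray's origin); it slides and rolls over the ribs when pushed by a newton or so and takes 10 N without harm; settled in a groove its centre is 1.9 mm lower.
- straw3: Loose copper-coloured thin-walled straw 3, 10 mm thick, 140 mm long (along its x), 20 g, origin at its centre. At the start it lies askew (about 0.3 to 0.5 rad) on top of the ribs, centre 5 mm above the rib tops (25.5 mm above the tray's origin); it slides and rolls over the ribs when pushed by a newton or so and takes 10 N without harm; settled in a groove its centre is 1.9 mm lower.
- straw4: Loose copper-coloured thin-walled straw 4, 10 mm thick, 140 mm long (along its x), 20 g, origin at its centre. At the start it lies askew (about 0.3 to 0.5 rad) on top of the ribs, centre 5 mm above the rib tops (25.5 mm above the tray's origin); it slides and rolls over the ribs when pushed by a newton or so and takes 10 N without harm; settled in a groove its centre is 1.9 mm lower.
- bowl_a: Loose white porcelain cupping bowl, 92 mm across, 62 mm high, beyond the tray; leave it alone. Origin in its underside.
- bowl_b: Loose white porcelain cupping bowl, 92 mm across, 62 mm high, right of the mat; leave it alone. Origin in its underside.
- spoon: Loose steel cupping spoon, 165 mm long, lying in front of the tray (robot side); leave it alone. Origin in its underside (middle of its length or thereabouts).
- jar: Loose amber glass jar, 72 mm across, 100 mm high, left of the tray; leave it alone. Origin in its underside.
- timer: Loose black timer, 70 x 55 x 22 mm, left of the tray; leave it alone. Origin in its underside.
- papercup: Loose lidded paper cup, 80 mm across, 94 mm high, right of the mat; leave it alone. Origin in its underside.
Not all that is in view belongs to the job. What is shaped like the straw2 but turquoise or white is not meant.

How it is judged:
By the outcome, as a careful person would: the job done as asked, in the order asked, and still so for the second after the job is handed in, with the robot touching nothing.
It also fails if it takes over 69 s, if anything falls off the work surface, if the arm or the gripper's body presses on something with over 40 N, if the wrist force passes 120 N, or if a joint passes its speed limit or range.

## Working session

There is one attempt and no reset: what is moved stays moved. The work goes in short steps, Python scripts to look and compute and a shell command to move; the robot and the scene stay as the last step left them, time stands still between calls to the robot, and variables do not carry over. Pictures are saved under pics/ and viewed, at most 12 in all, crops included, and the job is handed in when it is done.

```bash
mkdir -p pics; python3 - <<'E'
from plant import bot
import cv2,numpy as np
o=bot.get_obs()
print({k:np.round(v,3).tolist() for k,v in o.items()})
a=bot.capture("scene");b=bot.capture("top")
for n in("scene","top","wrist"):
    m=bot.camera_model(n);print(n,{k:np.round(v,3).tolist() if not isinstance(v,str) else v for k,v in m.items()})
cv2.imwrite("pics/a.png",a[:,:,::-1]);cv2.imwrite("pics/b.png",cv2.resize(b[:,:,::-1],(800,600),interpolation=cv2.INTER_CUBIC))
for n in("tray","rake_grip","mat","straw1"):
  for c in ("top",):
    for d in bot.outline_of(n,c)[:6]:
        ys,xs=np.nonzero(d["mask"]);r=cv2.minAreaRect(np.c_[xs,ys].astype(np.float32))
        print(n,c,round(d["p"],2),np.round(d["pixel"],1),len(xs),np.round(r[0],1),np.round(r[1],1),r[2])
E
```

```text
{'time': 0.0, 'joint_positions': [1.023, 0.343, 1.525, -0.0, 1.275, -0.146], 'dq': [0.002, -0.001, -0.0, -0.0, 0.0, 0.001], 'tau': [0.002, -43.125, -24.423, 0.072, 0.056, -0.0], 'tool_pos': [205.063, 482.839, 226.054], 'tcp_rot': [-3.14, -0.0, 2.74], 'contact_force': [0.954, -0.37, -0.382], 'moment': [0.042, 0.013, 0.001], 'finger_force': 0.0, 'grip_width': 91.963}
scene {'fx': 488.536, 'fy': 488.536, 'cx': 260.102, 'cy': 186.709, 'position': [1292.035, 384.025, 1226.626], 'orientation': [-2.511, 0.004, 2.134]}
top {'fx': 363.561, 'fy': 363.561, 'cx': 255.671, 'cy': 184.155, 'position': [419.689, -46.434, 1217.013], 'orientation': [-3.013, -0.015, -1.592]}
wrist {'fx': 297.319, 'fy': 297.319, 'cx': 252.351, 'cy': 188.909, 'T_tool_cam': [[-0.0, -0.956, -0.292, 78.841], [1.0, -0.0, 0.001, -1.09], [-0.001, -0.292, 0.956, -158.511], [0.0, 0.0, 0.0, 1.0]]}
tray top 0.59 [218.9 183.3] 4540 [218.4 183.1] [83.2 64.2] 5.079607963562012
rake_grip top 0.72 [324.6 210.6] 452 [324.1 211.9] [58.3 14.3] 85.60128784179688
mat top 0.97 [313.4 209. ] 1465 [320.1 210.9] [74.3 27.3] 88.9583740234375
straw1 top 0.7 [144.9 141.1] 76 [146.9 143.1] [38.8  1.9] 33.6900634765625
straw1 top 0.66 [207.3 183.7] 152 [206.5 180. ] [40.9  4.5] 68.96248626708984
straw1 top 0.64 [234.2 187.8] 140 [233.7 185.1] [41.2  3.9] 68.96248626708984
straw1 top 0.63 [168.5 256.9] 119 [165.5 252.6] [ 3.5 42. ] 79.50852966308594
straw1 top 0.48 [218.8 178.4] 88 [223.3 184.2] [38.6  3.5] 71.56504821777344
straw1 top 0.45 [289.2 144.3] 105 [291.9 142. ] [ 2.7 39.6] 74.05460357666016
```

View pics/b.png

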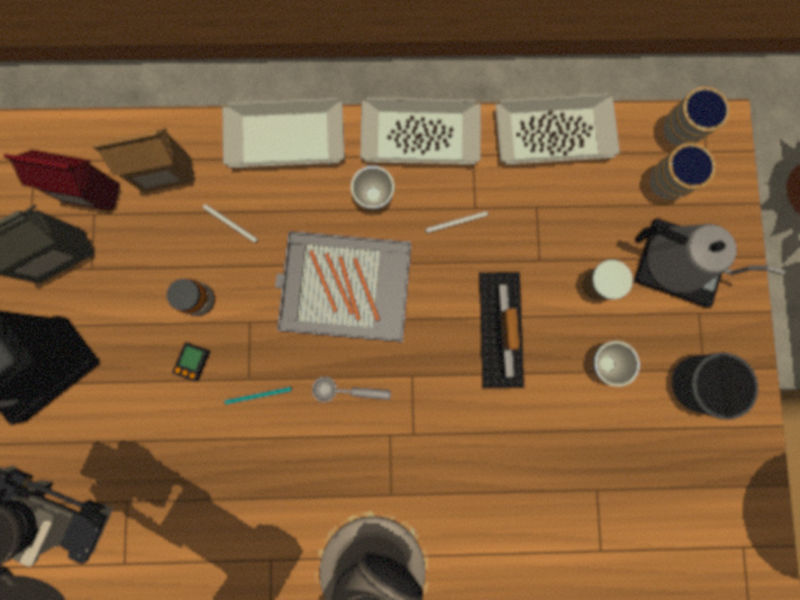

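View pics/a.png

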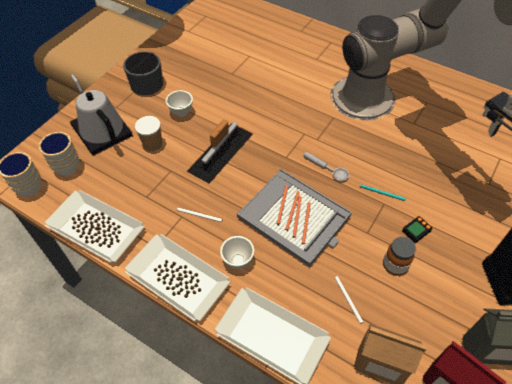

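The top view (800x600) shows the tray at about (345,287) with four copper straws and its bare landing on the right. The rake stands on the black mat at (502,330). The turquoise straw at (258,395) and the white ones at (230,222) and (457,221) are distractors, lying outside the tray.

```bash
cat > h.py <<'E'
from plant import bot
import cv2,numpy as np
from scipy.spatial.transform import Rotation as R
def cam(n,obs=None):
    m=bot.camera_model(n)
    if n!="wrist": return m,R.from_euler('xyz',m["orientation"]).as_matrix(),np.array(m["position"])
    o=obs or bot.get_obs(); Rt=R.from_euler('xyz',o["tcp_rot"]).as_matrix(); T=np.array(m["T_tool_cam"])
    return m,Rt@T[:3,:3],Rt@T[:3,3]+o["tool_pos"]
def world(px,z,c):
    m,Rm,p=c; px=np.atleast_2d(np.asarray(px,float))
    u=(px[:,0]-m["cx"])/m["fx"];v=(px[:,1]-m["cy"])/m["fy"]
    if "T_tool_cam" in m:
        t=np.hypot(u,v);s=np.sin(t)/np.maximum(t,1e-9);d=np.c_[u*s,v*s,np.cos(t)]
    else: d=np.c_[u,v,np.ones_like(u)]
    d=d@Rm.T
    return p+d*((z-p[2])/d[:,2])[:,None]
def rect(mask,z,c):
    "min-area rectangle of a mask mapped to world plane z: centre, sizes, angle of long side (mod pi)"
    cs,_=cv2.findContours(mask.astype(np.uint8),0,1);k=max(cs,key=cv2.contourArea)[:,0]
    r=cv2.minAreaRect(world(k,z,c)[:,:2].astype(np.float32));b=cv2.boxPoints(r);e=[b[1]-b[0],b[2]-b[1]]
    l=max(e,key=np.linalg.norm);return np.round(r[0],1),np.round(sorted(r[1]),1),round(float(np.arctan2(l[1],l[0])),3)
E
python3 - <<'E'
from h import *
bot.capture("top");c=cam("top")
for n,z in(("tray",22),("rake_grip",60),("mat",4)):
    d=bot.outline_of(n,"top")
    if d: print(n,d[0]["p"],rect(d[0]["mask"],z,c))
s=1.5625
print("tray corners",world(np.array([[289,234],[411,241],[403,340],[280,332]])/s,20,c).round(0).tolist())
print("mat corners",world(np.array([[480,273],[520,273],[524,385],[483,388]])/s,4,c).round(0).tolist())
print("grip top ends",world(np.array([[512,308],[512,348]])/s,112,c).round(0).tolist())
E
```

```text
tray 0.75 (array([580.4,  55.3]), array([216.2, 282.1]), 1.473)
rake_grip 0.61 (array([574.9,  53.3]), array([210.1, 270. ]), 1.464)
mat 0.6 (array([ 482.7, -282.6]), array([ 91.2, 248. ]), -0.005)
tray corners [[695.0, 167.0, 20.0], [675.0, -95.0, 20.0], [463.0, -73.0, 20.0], [485.0, 185.0, 20.0]]
mat corners [[605.0, -243.0, 4.0], [603.0, -330.0, 4.0], [364.0, -327.0, 4.0], [359.0, -240.0, 4.0]]
grip top ends [[518.0, -286.0, 112.0], [440.0, -282.0, 112.0]]
```

```bash
python3 -m jog '[[-17,-41,-20,0,0,-0.1],[-13,-43,-20,0,0,-0.1],[-9,-44,-20,0,0,-0.1],[-5,-45,-20,0,0,-0.1],[-20,-41,-20,0,0,0],[-20,-41,0,0,0,0],[-20,-41,0,0,0,0],[-20,-41,0,0,0,0],[-20,-41,0,0,0,0],[-20,-41,0,0,0,0],[-20,-41,0,0,0,0],[-20,-41,0,0,0,0]]'
```

```text
time: 1.7
tool_pos: [364.7, -26.6, 327.0]
tcp_rot: [3.142, 0.001, 3.139]
contact_force: [-0.4, 0.5, 0.7]
grip_width: 91.8
finger_force: 0.0
```

```bash
python3 -m jog '[[-20,-41,0,0,0,0],[-20,-41,0,0,0,0],[-20,-41,0,0,0,0],[-20,-41,0,0,0,0],[-20,-41,0,0,0,0],[0,0,0,0,0,0],[0,0,0,0,0,0]]'
```

```text
time: 2.4
tool_pos: [463.8, -230.2, 325.8]
tcp_rot: [3.14, -0.001, 3.138]
contact_force: [-0.7, 0.1, -0.7]
grip_width: 91.4
finger_force: 0.0
```

```bash
python3 - <<'E'
from h import *
o=bot.get_obs();c=cam("wrist",o);a=bot.capture("wrist");cv2.imwrite("pics/c.png",cv2.resize(a[:,:,::-1],(800,600),interpolation=cv2.INTER_CUBIC))
for n,z in(("mat",4),("rake_grip",52),("rake_sole",52),("tray",22)):
    for d in bot.outline_of(n,"wrist")[:2]: print(n,round(d["p"],2),np.round(d["pixel"]),rect(d["mask"],z,c))
E
```

```text
mat 0.7 [223. 150.] (array([ 483.9, -284.1]), array([ 89.3, 250. ]), -0.009)
rake_grip 0.74 [214. 166.] (array([ 478.9, -285.4]), array([ 43.5, 187.6]), 0.036)
rake_grip 0.33 [408. 210.] (array([556.1,  39. ]), array([10.3, 84.7]), 0.4)
rake_sole 0.89 [214. 169.] (array([ 478.9, -285.8]), array([ 42.7, 187.5]), 0.026)
tray 0.89 [389. 196.] (array([562.4,  54.2]), array([176.9, 279.2]), 1.462)
tray 0.61 [348. 304.] (array([769.3, -34.1]), array([20.2, 21.2]), -0.111)
```

View pics/c.png

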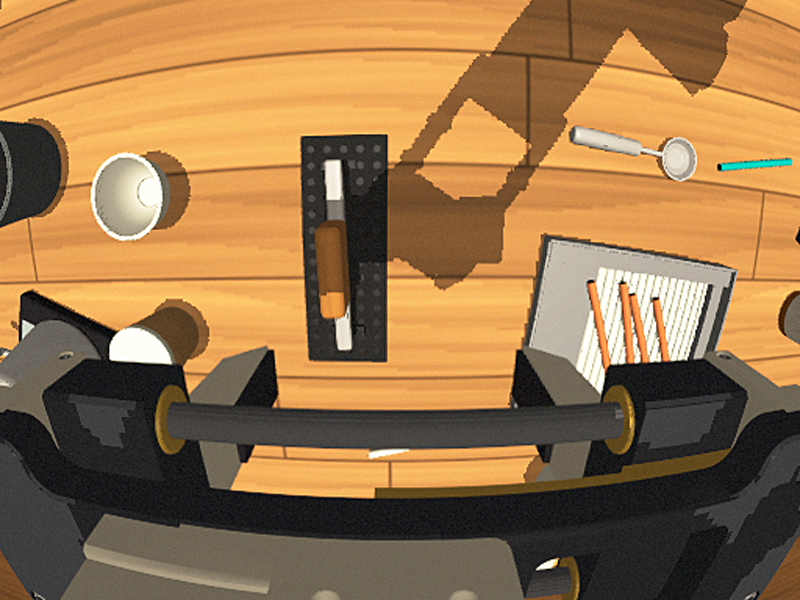

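The wrist view (800x600) shows the mat at (345,247). The rake's head bar runs from (333,160) to (344,350), with its grip at (332,270). The tray is at (640,310).

```bash
python3 - <<'E'
from h import *
c=cam("wrist")
s=1.5625
w=world(np.array([[325,160],[341,159],[336,350],[352,349]])/s,52,c)[:,:2];print(w.round(1).tolist())
a=(w[0]+w[1])/2;b=(w[2]+w[3])/2;print("bar mid",(a+b)/2,np.linalg.norm(b-a),"yaw",np.arctan2(*(b-a)[::-1]))
w=world(np.array([[318,225],[343,222],[346,289],[322,291]])/s,112,c)[:,:2];print("grip",w.round(1).tolist(),w.mean(0))
w=world(np.array([[301,136],[387,135],[386,361],[309,361]])/s,4,c)[:,:2];print("mat",w.round(1).tolist(),w.mean(0))
w=world(np.array([[543,236],[736,271]])/s,28,c)[:,:2];print("tray near edge",w.round(1).tolist())
E
```

```text
[[386.1, -293.9], [385.6, -278.9], [575.9, -289.4], [574.7, -272.9]]
bar mid [ 480.55599393 -283.7551685 ] 189.52384082880985 yaw 0.02749774377332259
grip [[438.8, -292.0], [436.7, -271.3], [493.4, -270.3], [495.1, -290.8]] [ 466.00961852 -281.10534578]
mat [[360.2, -325.8], [361.4, -237.0], [610.6, -239.2], [611.4, -328.3]] [ 485.90407358 -282.59806631]
tray near edge [[460.9, -76.3], [493.4, 195.7]]
```

```bash
python3 -m jog '[[-7,-27,-0,0,0,-0.03],[-8,-27,0,0,0,0],[0,0,45,0,0,0],[0,0,45,0,0,0],[0,0,40,0,0,0],[0,0,20,0,0,0],[0,0,0,0,0,0],[0,0,0,0,0,0]]'; python3 - <<'E'
from h import *
o=bot.get_obs();c=cam("wrist",o);a=bot.capture("wrist");cv2.imwrite("pics/d.png",cv2.resize(a[:,:,::-1],(800,600),interpolation=cv2.INTER_CUBIC))
for n,z in(("mat",4),("rake_grip",52)):
    for d in bot.outline_of(n,"wrist")[:1]: print(n,round(d["p"],2),np.round(d["pixel"]),rect(d["mask"],z,c))
E
```

```text
time: 3.45
tool_pos: [480.2, -283.3, 177.9]
tcp_rot: [-3.141, 0.001, -3.113]
contact_force: [-0.3, 0.0, -0.4]
grip_width: 92.1
finger_force: 0.0
mat 0.56 [260. 146.] (array([ 480.9, -284.2]), array([ 91.3, 245.4]), -0.008)
rake_grip 0.62 [249. 175.] (array([ 478.7, -284.9]), array([ 30.1, 187.5]), 0.031)
```

View pics/d.png

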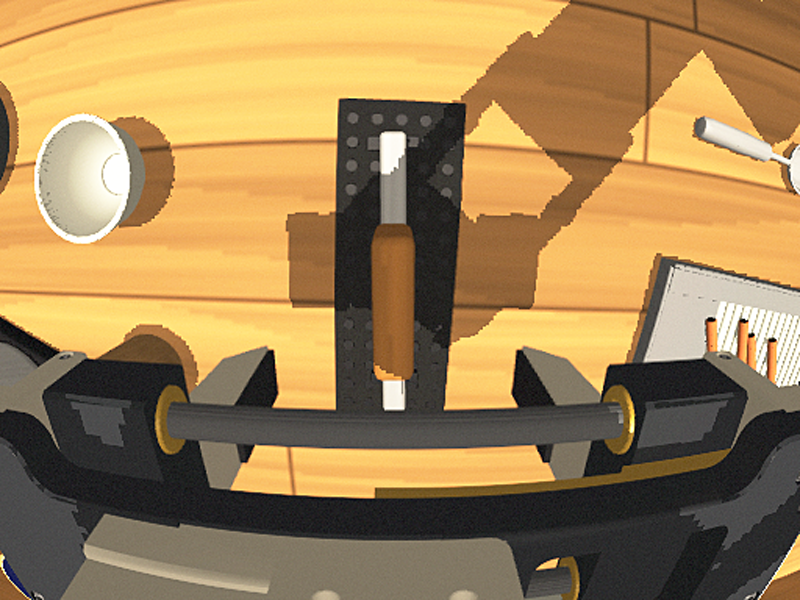

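The rake sits between the fingers, aligned: bar at column 393, grip at (393,300). Descending to grasp.

```bash
python3 -m jog '[[0,0,35,0,0,0],[0,0,35,0,0,0],[0,0,25,0,0,0],[0,0,12,0,0,0],[0,0,5,0,0,0],[0,0,0,0,0,0]]'; python3 -m jog '[[0,0,0,0,0,0],[0,0,0,0,0,0],[0,0,0,0,0,0],[0,0,0,0,0,0],[0,0,0,0,0,0],[0,0,0,0,0,0],[0,0,0,0,0,0],[0,0,0,0,0,0],[0,0,0,0,0,0],[0,0,0,0,0,0]]' 0
```

```text
time: 4.2
tool_pos: [480.2, -283.9, 65.4]
tcp_rot: [-3.141, 0.001, -3.113]
contact_force: [-0.6, -0.6, 0.7]
grip_width: 91.6
finger_force: 0.0
time: 5.2
tool_pos: [479.7, -283.5, 64.6]
tcp_rot: [3.141, -0.0, -3.113]
contact_force: [0.4, 0.2, -0.1]
grip_width: 21.9
finger_force: 30.0
```

```bash
python3 -m jog '[[0,0,-10,0,0,0],[0,0,-30,0,0,0],[0,0,-45,0,0,0],[0,0,-45,0,0,0],[-20,20,-40,0,0,0],[-25,35,-25,0,0,0],[-25,40,-25,0,0,0],[-25,40,-20,0,0,0],[-10,30,-15,0,0,0],[0,0,-10,0,0,0.06],[0,0,0,0,0,0.07],[0,0,0,0,0,0]]'; python3 - <<'E'
from h import *
o=bot.get_obs();print(o["tool_pos"],o["tcp_rot"]);c=cam("wrist",o);a=bot.capture("wrist");cv2.imwrite("pics/e.png",cv2.resize(a[:,:,::-1],(800,600),interpolation=cv2.INTER_CUBIC))
cv2.imwrite("raw_e.png",a[:,:,::-1]);np.save("obs_e.npy",np.r_[o["tool_pos"],o["tcp_rot"]])
for n,z in(("tray",25),("straw1",25)):
    for d in bot.outline_of(n,"wrist")[:4]: print(n,round(d["p"],2),np.round(d["pixel"]),rect(d["mask"],z,c))
E
```

```text
time: 6.4
tool_pos: [577.7, -118.6, 328.2]
tcp_rot: [3.142, 0.0, 3.04]
contact_force: [-0.3, 0.6, -2.2]
grip_width: 22.3
finger_force: 30.0
[ 577.74896989 -118.63479139  328.23407324] [3.14155321e+00 2.61227901e-04 3.04001830e+00]
straw1 0.93 [380. 144.] (array([593.9,  96.5]), array([ 12. , 145.3]), 0.39)
straw1 0.75 [430.  16.] (array([362., 220.]), array([ 12.4, 140. ]), -1.373)
straw1 0.65 [361. 146.] (array([588.3,  63.3]), array([ 12.9, 147.3]), 0.393)
straw1 0.64 [332. 143.] (array([575.5,   5.8]), array([ 14.4, 147.4]), 0.337)
```

View pics/e.png

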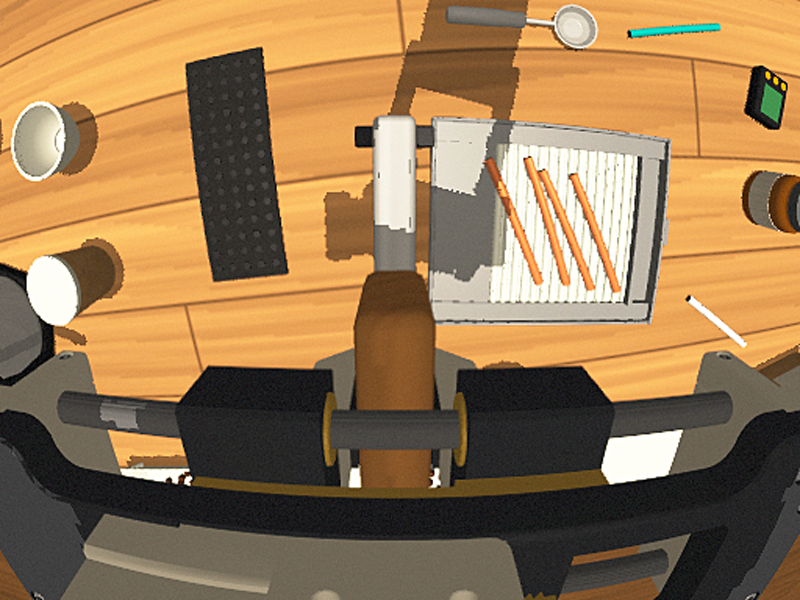

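The wrist view (800x600) shows the mat at (237,165) and the tray's corners at about (434,117), (668,140), (651,324) and (433,322). The four copper straws run from (490,160) to (615,290), and the bare landing is on the left. The held rake is at (395,200). The only look-alikes are turquoise at (675,30) and white at (715,320), both off the tray.

```bash
python3 - <<'E'
import cv2
a=cv2.imread("raw_e.png")[66:216,266:436]
cv2.imwrite("pics/f.png",cv2.resize(a,(680,600),interpolation=cv2.INTER_CUBIC))
E
```

```text
(no output)
```

View pics/f.png

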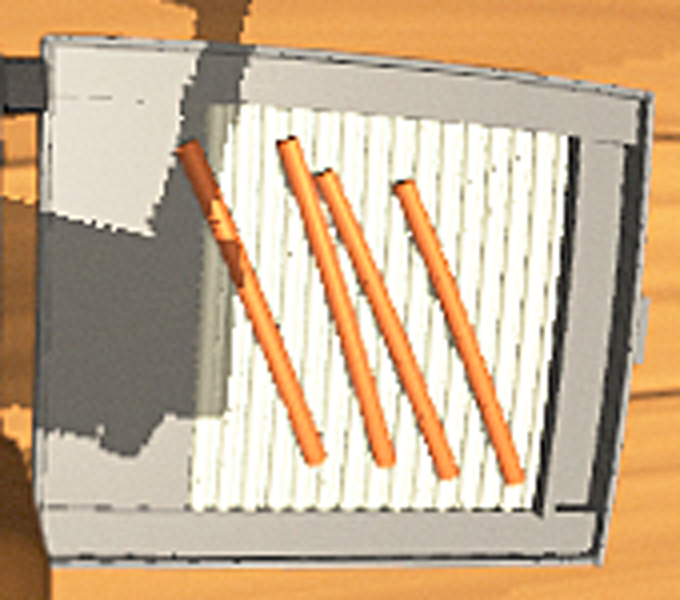

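The crop is 4x from (266,66). It shows the outer rim corners at (46,38), (653,93), (603,563) and (50,560), and the ribbed bed corners at (208,104), (570,136), (540,512) and (192,510). The four copper straws are askew on the ribs, and they are the ones meant.

```bash
cat > fit.py <<'E'
from h import *
from scipy.optimize import least_squares
q=np.load("obs_e.npy");c=cam("wrist",{"tool_pos":q[:3],"tcp_rot":q[3:]})
px=(np.array([[46,38],[653,93],[603,563],[50,560],[208,104],[570,136],[540,512],[192,510]])+.5)/4-.5+[266,66]
P=np.array([[-106,-146,28],[-106,116,28],[106,116,28],[106,-146,28],[-82,-77,20.5],[-82,77,20.5],[82,77,20.5],[82,-77,20.5]],float)
def res(v,full=False):
    x,y,a,z=v;r=[]
    for p,u in zip(P,px):
        w=world(u,z+p[2],c)[0,:2]-[x,y];ca,sa=np.cos(a),np.sin(a)
        r+= [ca*w[0]+sa*w[1]-p[0],-sa*w[0]+ca*w[1]-p[1]]
    return np.array(r)
s=least_squares(res,[581,61,-.1,5],loss="soft_l1");print(s.x.round(3));print(s.fun.reshape(-1,2).round(1).tolist())
for z in(0,5,10):
    t=least_squares(lambda v:res([*v,z]),[581,61,-.1]);print(z,t.x.round(3),t.cost.round(1))
x,y,a,_=s.x
print("landing",x+118*np.sin(a),y-118*np.cos(a))
E
python3 fit.py; python3 - <<'E'
from h import *
q=np.load("obs_e.npy");c=cam("wrist",{"tool_pos":q[:3],"tcp_rot":q[3:]})
w=world(np.array([[186,61],[262,48],[287,272],[213,281]])/1.5625,4,c);print("mat",w.round(1).tolist(),w.mean(0))
E
```

```text
[ 5.83358e+02  6.39440e+01 -1.05000e-01  4.77600e+00]
[[0.6, -0.3], [0.9, -0.3], [-0.6, -0.2], [-4.7, 5.2], [-0.6, -5.2], [-0.2, 1.1], [1.3, 4.4], [0.3, -4.5]]
0 [ 5.83844e+02  6.57780e+01 -1.03000e-01] 68.7
5 [ 5.82933e+02  6.39410e+01 -1.03000e-01] 60.0
10 [ 5.82023e+02  6.21040e+01 -1.03000e-01] 71.0
landing 571.0262884157625 -53.41005189711105
mat [[357.2, -325.0, 4.0], [362.4, -236.7, 4.0], [607.4, -240.1, 4.0], [607.9, -329.3, 4.0]] [ 483.73362333 -282.78073612    4.        ]
```

```bash
sed -i 's/^def res/k=[0,1,2,4,5,7];P[[4,7],1]=-82;P=P[k];px=px[k]\ndef res/' fit.py; python3 fit.py
```

```text
[ 5.83457e+02  6.41740e+01 -1.04000e-01  4.35500e+00]
[[0.3, -0.4], [0.9, -0.2], [-0.4, -0.3], [-0.8, -0.3], [-0.2, 1.2], [0.2, 0.3]]
0 [ 5.83979e+02  6.59290e+01 -1.04000e-01] 7.3
5 [ 5.83395e+02  6.39740e+01 -1.04000e-01] 1.9
10 [ 5.82812e+02  6.20180e+01 -1.04000e-01] 10.4
landing 571.2372289409029 -53.19140524478567
```

```bash
python3 -m jog '[[7,32,20,0,0,0],[6,32,30,0,0,0],[0,0,45,0,0,0],[0,0,45,0,0,0],[0,0,40,0,0,0],[0,0,25,0,0,0],[0,0,10,0,0,0],[0,0,0,0,0,0],[0,0,0,0,0,0]]'; python3 - <<'E'
from h import *
o=bot.get_obs();print(o["tool_pos"],o["tcp_rot"][2],o["contact_force"]);a=bot.capture("wrist");cv2.imwrite("pics/g.png",cv2.resize(a[:,:,::-1],(800,600),interpolation=cv2.INTER_CUBIC))
E
```

```text
time: 7.45
tool_pos: [572.4, -54.6, 114.0]
tcp_rot: [-3.141, 0.002, 3.04]
contact_force: [-0.5, -0.4, -1.8]
grip_width: 21.9
finger_force: 30.0
[572.42156442 -54.56383197 113.99456421] 3.0398712010119224 [-0.47505726 -0.42606593 -1.75646634]
```

View pics/g.png

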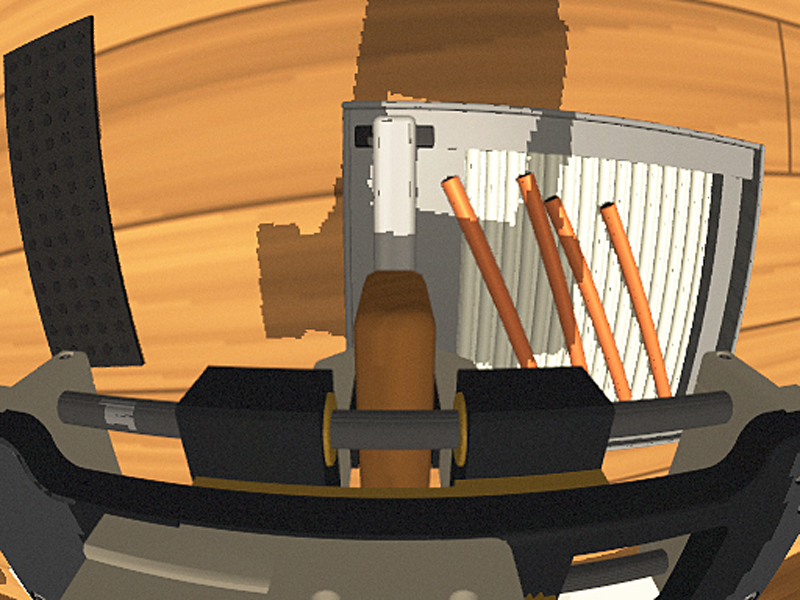

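The rake is over the landing. Its bar end is at (394,117), its near foot at (395,137) is inside the rim at row 105, and the straws are all to the right of column 443.

```bash
python3 - <<'E'
from h import *
c=cam("wrist");a=-.104;O=np.array([583.4,64.2])
def tr(px,z):
    w=world(np.array(px)/1.5625,z,c)[:,:2]-O;return np.c_[np.cos(a)*w[:,0]+np.sin(a)*w[:,1],-np.sin(a)*w[:,0]+np.cos(a)*w[:,1]].round(1).tolist()
print("rim corner",tr([[345,103],[763,147]],32.5),"bar end",tr([[394,117]],100.7))
o=bot.get_obs();w=o["tool_pos"][:2]-O;print("tcp in tray",np.cos(a)*w[0]+np.sin(a)*w[1],-np.sin(a)*w[0]+np.cos(a)*w[1])
E
python3 -m jog '[[0,0,8,0,0,0],[0,0,6,0,0,0],[0,0,4,0,0,0],[0,0,2,0,0,0],[0,0,0,0,0,0],[0,0,0,0,0,0]]'
```

```text
rim corner [[-105.9, -145.5], [-104.1, 116.5]] bar end [[-92.6, -120.6]]
tcp in tray 1.6156866479090066 -119.27383693764813
time: 8.1
tool_pos: [571.6, -54.2, 92.7]
tcp_rot: [3.142, 0.0, 3.04]
contact_force: [0.4, 0.6, -2.6]
grip_width: 22.1
finger_force: 30.0
```

```bash
python3 -m jog '[[0.5,0,1,0,0,0],[0.5,0,1,0,0,0],[0,0,0,0,0,0]]';  python3 -m jog '[[0,0,1,0,0,0],[0,0,0,0,0,0]]'; python3 - <<'E'
from plant import bot
import numpy as np
f=[]
for i in range(1): f.append(bot.get_obs()["contact_force"])
print(f)
E
```

```text
time: 8.4
tool_pos: [570.3, -54.0, 90.6]
tcp_rot: [3.141, -0.0, 3.04]
contact_force: [0.4, 0.7, -1.9]
grip_width: 21.7
finger_force: 30.0
time: 8.6
tool_pos: [570.4, -54.1, 89.5]
tcp_rot: [3.141, -0.0, 3.04]
contact_force: [0.4, 0.8, -1.6]
grip_width: 21.6
finger_force: 30.0
[array([ 0.38106567,  0.81191601, -1.58123596])]
```

```bash
for i in 1 2; do python3 -m jog '[[0,0,0.5,0,0,0],[0,0,0,0,0,0]]' | egrep 'pos|force:'; done; python3 -m jog '[[0,0,0.5,0,0,0],[0,0,0,0,0,0]]' | egrep 'pos|force:'
```

```text
tool_pos: [570.5, -54.1, 89.1]
contact_force: [0.5, -0.3, -2.5]
finger_force: 30.0
tool_pos: [570.6, -54.1, 88.7]
contact_force: [0.2, -0.3, -0.3]
finger_force: 30.0
tool_pos: [570.6, -54.1, 88.7]
contact_force: [-2.5, 0.4, 4.7]
finger_force: 30.0
```

```bash
python3 -m jog '[[0,0,-0.3,0,0,0],[0,0,0,0,0,0]]' | egrep 'pos|force:|rot'; python3 -m jog '[[0,0,0,0,0,0]]' | egrep 'pos|force:'
```

```text
tool_pos: [570.6, -54.1, 88.7]
tcp_rot: [3.142, 0.0, 3.04]
contact_force: [-1.3, -0.6, 3.6]
finger_force: 30.0
tool_pos: [570.6, -54.1, 88.7]
contact_force: [-1.6, 0.4, 4.3]
finger_force: 30.0
```

```bash
python3 -m jog '[[0,0,-0.3,0,0,0],[0,0,0,0,0,0]]' | egrep 'pos|force:|rot'; python3 -m jog '[[0,0,0,0,0,0]]' | egrep 'pos|force:'
```

```text
tool_pos: [570.6, -54.1, 88.7]
tcp_rot: [3.141, 0.0, 3.04]
contact_force: [-1.2, -0.4, 2.2]
finger_force: 30.0
tool_pos: [570.6, -54.1, 88.7]
contact_force: [-1.5, 0.2, 3.2]
finger_force: 30.0
```

```bash
python3 -m jog '[[0,0,-0.3,0,0,0],[0,0,0,0,0,0],[0,0,0,0,0,0]]' | egrep 'pos|force:|rot'; python3 -m jog '[[0,3,0,0,0,0],[0,4,0,0,0,0],[0,0,0,0,0,0]]' | egrep 'pos|force:'
```

```text
tool_pos: [570.5, -54.1, 88.7]
tcp_rot: [3.141, -0.0, 3.04]
contact_force: [0.3, 0.4, -1.3]
finger_force: 30.0
tool_pos: [571.0, -46.4, 88.8]
contact_force: [-0.8, 0.0, -3.6]
finger_force: 30.0
```

```bash
python3 -m jog '[[0,3,0.3,0,0,0],[0,4,0,0,0,0],[0,4,0,0,0,0]]' | egrep 'pos|force:|rot'; python3 -m jog '[[0,4,0.1,0,0,0],[0,4,0,0,0,0],[0,4,0,0,0,0]]' | egrep 'pos|force:'
```

```text
tool_pos: [572.3, -35.8, 88.7]
tcp_rot: [3.141, -0.0, 3.04]
contact_force: [0.2, -0.6, -2.7]
finger_force: 30.0
tool_pos: [573.6, -23.9, 88.8]
contact_force: [0.0, -1.9, -1.2]
finger_force: 30.0
```

```bash
python3 -m jog '[[0,3,0.2,0,0,0],[0,4,0,0,0,0],[0,4,0,0,0,0]]' | egrep 'pos|force:|rot'; python3 -m jog '[[0,4,0,0,0,0],[0,4,0,0,0,0],[0,4,0,0,0,0]]' | egrep 'pos|force:'
```

```text
tool_pos: [574.9, -13.3, 88.7]
tcp_rot: [-3.141, 0.001, 3.04]
contact_force: [0.6, -2.9, 1.3]
finger_force: 30.0
tool_pos: [576.1, -1.3, 88.7]
contact_force: [-0.9, -3.8, 3.3]
finger_force: 30.0
```

```bash
python3 -m jog '[[0,4,-0.15,0,0,0],[0,4,0,0,0,0],[0,4,0,0,0,0]]' | egrep 'pos|force:|rot'; python3 -m jog '[[0,4,0,0,0,0],[0,4,0,0,0,0],[0,4,0,0,0,0]]' | egrep 'pos|force:'
```

```text
tool_pos: [577.2, 10.8, 88.7]
tcp_rot: [-3.141, 0.0, 3.04]
contact_force: [-0.4, -4.4, 3.4]
finger_force: 30.0
tool_pos: [578.5, 22.7, 88.7]
contact_force: [-0.4, -4.2, 4.8]
finger_force: 30.0
```

```bash
python3 -m jog '[[0,3,-0.3,0,0,0],[0,3,0,0,0,0],[0,3,0,0,0,0]]' | egrep 'pos|force:|rot'; python3 -m jog '[[0,4,-0.0,0,0,0],[0,4,0,0,0,0],[0,4,0,0,0,0]]' | egrep 'pos|force:'
```

```text
tool_pos: [579.1, 31.8, 88.7]
tcp_rot: [3.141, -0.0, 3.04]
contact_force: [-0.4, -3.6, 1.3]
finger_force: 30.0
tool_pos: [580.4, 43.9, 88.7]
contact_force: [-1.0, -0.4, -0.2]
finger_force: 30.0
```

```bash
python3 -m jog '[[0,4,0.1,0,0,0],[0,4,0,0,0,0],[0,4,0,0,0,0]]' | egrep 'pos|force:|rot'; python3 -m jog '[[0,4,0,0,0,0],[0,4,0,0,0,0],[0,4,0,0,0,0]]' | egrep 'pos|force:'; python3 - <<'E'
from h import *
a=bot.capture("wrist");cv2.imwrite("pics/i.png",cv2.resize(a[:,:,::-1],(800,600),interpolation=cv2.INTER_CUBIC))
E
```

```text
tool_pos: [581.6, 55.7, 88.7]
tcp_rot: [3.142, -0.0, 3.04]
contact_force: [0.8, -1.9, 0.9]
finger_force: 30.0
tool_pos: [582.9, 67.7, 88.7]
contact_force: [-0.7, -2.0, 1.2]
finger_force: 30.0
```

View pics/i.png

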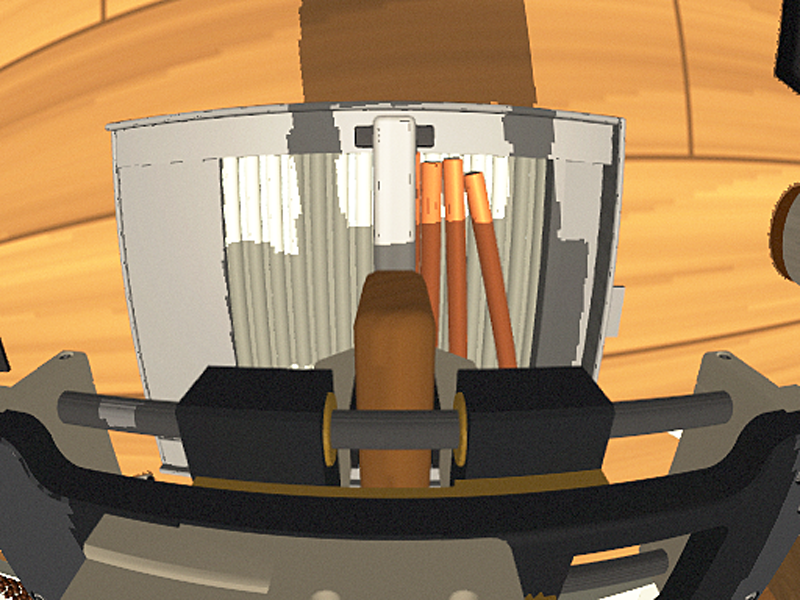

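The picture shows the straws lined up ahead of the rake at columns 418, 431, 455 and 490, with the foremost still slightly askew. Carrying on, slower.

```bash
python3 -m jog '[[0,3,0,0,0,0],[0,3,0,0,0,0],[0,3,0,0,0,0]]' | egrep 'pos|force:|rot'; python3 -m jog '[[0,3,0,0,0,0],[0,3,0,0,0,0],[0,3,0,0,0,0]]' | egrep 'pos|force:'
```

```text
tool_pos: [583.8, 76.4, 88.7]
tcp_rot: [-3.142, -0.0, 3.04]
contact_force: [-0.8, -2.5, 0.0]
finger_force: 30.0
tool_pos: [584.7, 85.5, 88.8]
contact_force: [-0.1, -2.4, 0.3]
finger_force: 30.0
```

```bash
python3 -m jog '[[0,2,0.1,0,0,0],[0,2,0,0,0,0],[0,2,0,0,0,0]]' | egrep 'pos|force:|rot'; python3 -m jog '[[0,2,0,0,0,0],[0,0,0,0,0,0]]' | egrep 'pos|force:';python3 - <<'E'
from h import *
a=bot.capture("wrist");cv2.imwrite("pics/j.png",cv2.resize(a[60:260,200:430,::-1],(690,600),interpolation=cv2.INTER_CUBIC))
E
```

```text
tool_pos: [585.4, 91.3, 88.7]
tcp_rot: [3.142, 0.0, 3.04]
contact_force: [-0.3, -1.4, 0.8]
finger_force: 30.0
tool_pos: [585.6, 93.6, 88.7]
contact_force: [-0.5, -0.6, 0.3]
finger_force: 30.0
```

View pics/j.png

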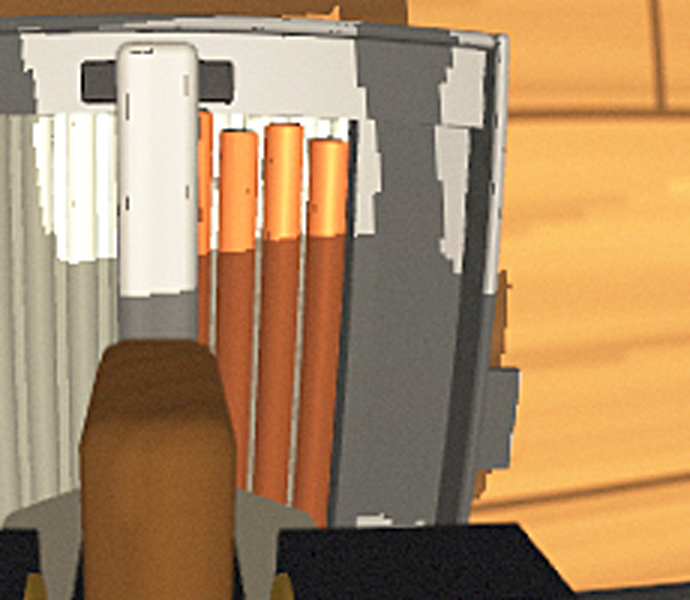

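The crop shows the front three straws parallel against the stop at columns 328, 283 and 238. The fourth is half under the bar at about 200, in or nearly in its groove. I'll push the last 2 mm gently.

```bash
python3 -m jog '[[0,1,0,0,0,0],[0,0,0,0,0,0]]' | egrep 'pos|force:';python3 -m jog '[[0,1,0,0,0,0],[0,0,0,0,0,0]]' | egrep 'pos|force:'
```

```text
tool_pos: [585.6, 94.2, 88.7]
contact_force: [-0.0, -1.5, 0.7]
finger_force: 30.0
tool_pos: [585.8, 95.0, 88.7]
contact_force: [-1.0, -2.4, 0.4]
finger_force: 30.0
```

```bash
python3 -m jog '[[0,0.7,0,0,0,0],[0,0,0,0,0,0]]' | egrep 'pos|force:';python3 -m jog '[[0,-2,0,0,0,0],[0,-2,0,0,0,0],[0,0,0,0,0,0]]' | egrep 'pos|force:'; python3 -m jog '[[0,0,-3,0,0,0],[0,0,-10,0,0,0],[0,0,-30,0,0,0],[0,-40,-30,0,0,0],[0,-45,-15,0,0,0],[0,-15,0,0,0,0],[0,0,0,0,0,0],[0,0,0,0,0,0]]';python3 - <<'E'
from h import *
o=bot.get_obs();c=cam("wrist",o);a=bot.capture("wrist");cv2.imwrite("pics/k.png",cv2.resize(a[50:290,180:500,::-1],(800,600),interpolation=cv2.INTER_CUBIC))
t=-.104;Rm=np.array([[np.cos(t),np.sin(t)],[-np.sin(t),np.cos(t)]])
for d in bot.outline_of("straw1","wrist")[:6]:
    r=rect(d["mask"],29,c);print(round(d["p"],2),np.round(d["pixel"]),(Rm@(r[0]-[583.4,64.2])).round(1),r[1],round(r[2]-t,3))
E
```

```text
tool_pos: [585.8, 95.7, 88.7]
contact_force: [-0.2, -3.0, 1.2]
finger_force: 30.0
tool_pos: [585.4, 92.2, 88.7]
contact_force: [-0.6, 2.9, 1.1]
finger_force: 30.0
time: 16.3
tool_pos: [574.8, -7.3, 176.3]
tcp_rot: [3.141, -0.001, 3.039]
contact_force: [-1.4, 0.1, -3.1]
grip_width: 21.9
finger_force: 30.0
0.83 [381. 167.] [-6.1 69.9] [ 12.5 143.6] -0.006
0.8 [371. 171.] [-9.8 59.1] [ 12.1 142.1] -0.014
0.77 [355. 165.] [-11.5  37.1] [ 11.9 141.6] -0.011
0.73 [360. 168.] [-7.7 48.3] [ 11.9 142.2] -0.005
0.56 [440. 236.] [ 77.6 177.4] [ 8.6 26.8] 1.072
```

View pics/k.png

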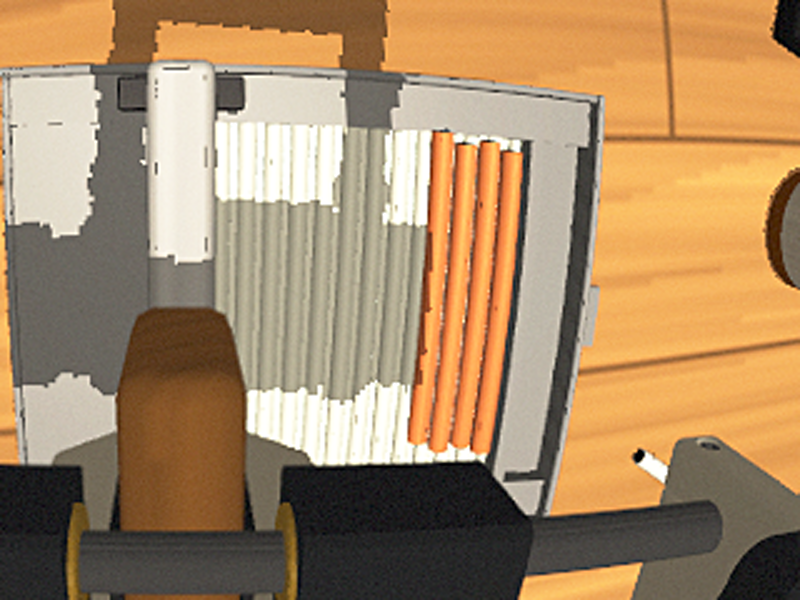

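The picture shows all four straws parallel in neighbouring grooves by the stop, at columns 430 to 510. Measured tray y is about 70, 59, 48 and 37 mm, which is the 11 mm pitch. Now returning the rake to the mat.

```bash
python3 -m jog '[[0,0,-5,0,0,-0.094],[11,-34,0,0,0,0],[11,-35,0,0,0,0],[11,-35,0,0,0,0],[11,-35,0,0,0,0],[11,-35,0,0,0,0],[11,-34,0,0,0,0],[12,-34,0,0,0,0],[11,-34,0,0,0,0],[0,0,0,0,0,0],[0,0,0,0,0,0],[0,0,0,0,0,0]]';python3 - <<'E'
from h import *
o=bot.get_obs();print(o["tool_pos"],o["tcp_rot"]);c=cam("wrist",o);a=bot.capture("wrist");cv2.imwrite("pics/l.png",cv2.resize(a[:,:,::-1],(800,600),interpolation=cv2.INTER_CUBIC))
for d in bot.outline_of("mat","wrist")[:1]: print(d["p"],rect(d["mask"],4,c))
E
```

```text
time: 17.6
tool_pos: [484.6, -281.4, 181.3]
tcp_rot: [3.14, -0.001, 3.135]
contact_force: [-0.4, 1.3, -2.5]
grip_width: 21.8
finger_force: 30.0
[ 484.57283981 -281.39335087  181.29825775] [ 3.14046840e+00 -5.30874959e-04  3.13538987e+00]
0.72 (array([ 456. , -282.9]), array([ 91.8, 194.7]), -0.011)
```

View pics/l.png

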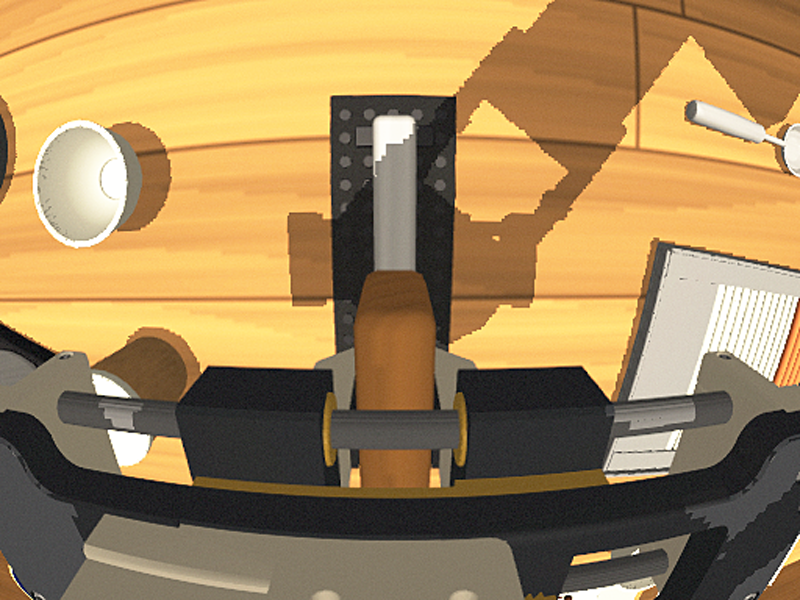

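The rake is centred over the mat (bar column 394, mat columns 332 to 456). I'll lower it gently.

```bash
python3 -m jog '[[0.5,-1.5,30,0,0,0],[0,0,40,0,0,0],[0,0,25,0,0,0],[0,0,12,0,0,0],[0,0,5,0,0,0],[0,0,1.5,0,0,0],[0,0,0,0,0,0]]';for i in 1 2; do python3 -m jog '[[0,0,0.7,0,0,0],[0,0,0,0,0,0]]' | egrep 'pos|t_force'; done
```

```text
time: 18.4
tool_pos: [484.4, -284.8, 69.3]
tcp_rot: [-3.14, 0.002, 3.134]
contact_force: [0.2, -0.0, -1.8]
grip_width: 22.0
finger_force: 30.0
tool_pos: [483.9, -284.7, 68.3]
contact_force: [0.1, 1.0, -2.7]
tool_pos: [483.6, -284.5, 67.0]
contact_force: [0.2, -0.2, -1.8]
```

```bash
python3 -m jog '[[0,1,0.5,0,0,0],[0,0,0,0,0,0]]' | egrep 'pos|t_force';for i in 1 2 ; do python3 -m jog '[[0,0,0.4,0,0,0],[0,0,0,0,0,0]]' | egrep 'pos|t_force'; done
```

```text
tool_pos: [483.5, -283.3, 66.2]
contact_force: [0.0, 0.2, -2.7]
tool_pos: [483.6, -283.4, 65.8]
contact_force: [0.8, -0.6, -2.0]
tool_pos: [483.6, -283.4, 65.4]
contact_force: [0.3, 0.5, -3.0]
```

```bash
for i in 1 2 ; do python3 -m jog '[[0,0,0.3,0,0,0],[0,0,0,0,0,0]]' | egrep 'pos|t_force'; done
```

```text
tool_pos: [483.6, -283.4, 65.1]
contact_force: [-0.4, -0.6, -2.9]
tool_pos: [483.6, -283.4, 64.8]
contact_force: [0.3, -0.2, -1.8]
```

```bash
for i in 1 2 ; do python3 -m jog '[[0,0,0.2,0,0,0],[0,0,0,0,0,0]]' | egrep 'pos|t_force'; done
```

```text
tool_pos: [483.6, -283.4, 64.7]
contact_force: [-0.1, -0.7, -2.3]
tool_pos: [483.6, -283.5, 64.6]
contact_force: [-0.3, 0.6, -1.2]
```

```bash
for i in 1 2 ; do python3 -m jog '[[0,0,0.2,0,0,0],[0,0,0,0,0,0]]' | egrep 'pos|t_force'; done
```

```text
tool_pos: [483.6, -283.4, 64.6]
contact_force: [-2.0, 0.4, 2.2]
tool_pos: [483.6, -283.5, 64.6]
contact_force: [-2.8, 1.1, 5.8]
```

```bash
python3 -m jog '[[0,0,-0.4,0,0,0],[0,0,0,0,0,0]]' | egrep 't_force'; python3 -m jog '[[0,0,0,0,0,0],[0,0,0,0,0,0],[0,0,0,0,0,0],[0,0,0,0,0,0],[0,0,0,0,0,0],[0,0,0,0,0,0],[0,0,0,0,0,0],[0,0,0,0,0,0]]' 100 | egrep 'width|t_force'; python3 -m jog '[[0,0,-5,0,0,0],[0,0,-15,0,0,0],[0,0,-35,0,0,0],[0,0,-45,0,0,0],[0,0,-45,0,0,0],[0,0,-45,0,0,0],[0,0,-45,0,0,0],[0,0,-30,0,0,0],[0,0,0,0,0,0],[0,0,0,0,0,0]]';python3 - <<'E'
from h import *
o=bot.get_obs();c=cam("wrist",o);a=bot.capture("wrist");cv2.imwrite("pics/m.png",cv2.resize(a[:,:,::-1],(800,600),interpolation=cv2.INTER_CUBIC))
for n,z in(("mat",4),("rake_sole",52)):
  for d in bot.outline_of(n,"wrist")[:1]: print(n,d["p"],rect(d["mask"],z,c))
bot.capture("top");c=cam("top")
for n,z in(("mat",4),("straw1",29)):
  for d in bot.outline_of(n,"top")[:5]: print(n,d["p"],rect(d["mask"],z,c))
E
```

```text
contact_force: [-1.8, 1.2, 3.9]
contact_force: [-0.7, -0.3, 0.6]
grip_width: 81.8
time: 22.6
tool_pos: [483.5, -283.4, 329.9]
tcp_rot: [-3.141, 0.001, 3.134]
contact_force: [-1.4, 0.3, -0.3]
grip_width: 91.6
finger_force: 0.0
mat 0.88 (array([ 484.1, -283.8]), array([ 90.8, 247.8]), -0.007)
rake_sole 0.7 (array([ 482.2, -284.3]), array([ 31.8, 187.3]), -0.001)
mat 0.67 (array([ 494.4, -280.6]), array([ 88.5, 224.3]), -0.022)
mat 0.48 (array([583.4,  57.4]), array([217.1, 280. ]), 1.463)
straw1 0.63 (array([558.8, 104.7]), array([  9.4, 102.7]), -0.127)
straw1 0.54 (array([585.8, 133.3]), array([ 14.4, 123.1]), -0.051)
straw1 0.45 (array([580.7, 114.3]), array([ 13.7, 133.4]), -0.097)
```

```bash
python3 -c "
from plant import bot
print(bot.close_job())"
```

```text
the job is handed in; nothing more can be done
None
```

The job is handed in at about 23 s: all four straws lie parallel in neighbouring grooves at the stop, and the rake stands upright within about 2 mm of the mat's centre, released; two slips are that the foot load briefly read about 7 N (limit 6) at set-down and once while combing, and I viewed 11 pictures instead of 10.

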